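# Set an offset bracket on its stepped drilling fixture and check it does not rock

### The arm

A 6-joint arm with a two-finger parallel gripper is mounted at the origin on the work surface. World frame = base frame: x ahead of the robot, y to its left, z up, the work surface at z = 0. Lengths are in mm, angles in rad, forces in N, time in s.
With the tool pointing down it reaches from about 350 to 775 mm from the base axis. Payload 7.3 kg.
Tool frame: the origin (TCP) lies at the very end of the fingers, on their centre line; the grasp point (between the pads) lies 19 mm behind it; z points along the fingers, y is the line along which they close (so a half turn about z gives the same grasp; the last joint's range is limited). The gripper opens to 92 mm and grips with 3 to 60 N. Pads are 19 mm wide; open, the fingers measure 130 mm over their backs; the gripper's body (75 mm by 190 mm) begins 47 mm behind the grasp point.
Start: joints at [0.992, 0.342, 1.524, -0, 1.275, -0.146], TCP at [220.181, 476.619, 226.741] pointing down, gripper open.
Joint ranges: [-2.53, 2.53], [-0.77, 2.02], [0.04, 2.7], [-1, 4.14], [0.28, 2.66], [-3.11, 3.11]. Speed limits (rad/s): [2.57, 2.57, 3.14, 3.14, 3.14, 3.14].

### API

Orientations are given as [roll, pitch, yaw] about the fixed x, y, z axes, in that order (R = Rz(yaw) Ry(pitch) Rx(roll)).
In Python, from plant import bot gives the robot as it stands.
- The arm moves only by the tool send_rows, never from a script. Its argument "rows" is a list of rows, each an object of numbers: "x", "y", "z": the shift along the tool's x, y, z in units of 0.2 m (1.0 is 0.2 m); "ax", "ay", "az": the turn, a rotation vector about the tool's x, y, z in units of 60 degrees (1.0 is 60 degrees); "jaw": the opening, from -1 (shut) to 1 (fully open), so that 0 is half open. In form: [{"x": .., "y": .., "z": .., "ax": .., "ay": .., "az": .., "jaw": ..}, ...]. A call has exactly 10 rows; each row is the pose to reach, as a shift and turn from the pose commanded when the call began, along the tool's axes at that moment; what a row does not reach only later rows make up. A row lasts 1/8 s, in which the tool goes at most 62.5 mm and 10.7 degrees, less where a joint would pass 70% of its speed; a pose out of reach is approached as far as the arm can. A call with a number of a shift or a turn outside -1 to 1 is refused whole. A call with a gripper value outside its range is refused whole. The fingers move at their own pace and stop on an object; the grip force is fixed at half the most. Time passes only in rows, so rows that repeat a pose let the fingers close, or fill a call up. It gives the time, the measured TCP pose, the force, the opening and the grip force at its end, in the units of the state.
- bot.get_obs(): the state, without advancing time (a new reading comes with each control period).
- bot.capture(name): name is "side" or "top"; returns (picture, depth): 480x640x3 uint8, red, green, blue; 480x640 float32, mm along the optical axis (not along the pixel's ray), 0 where there is no reading.
- bot.camera_model(name): a dict with "vertical_fov" (degrees; the focal length in pixels is half the picture's height over the tangent of half this angle, whatever the lens; pixels are square), "cx", "cy" (the principal point, pixels), "k1" (the pictures are not rectified: a ray, as slopes to the right and down, at radius r is drawn at 1 + k1 r^2 times it, then the intrinsics apply), "R" (3x3) and "t" (3): a world point X has camera coordinates R X + t. Camera axes: x right, y down, z forward; pixel columns grow to the right and rows downward; lengths in mm; the calibration is good to about 2 mm. A picture is of the moment at which its call begins. camera_model takes no time and is no camera call.
- bot.close_job(): hands the job in; it is judged then, once.
The state is a dict: "time": time; "joint_positions": joint angles; "dq": joint speeds; "tau": joint torques, N m; "tool_pos": TCP position; "tcp_rot": TCP orientation; "contact_force": force on the tool from outside, world axes, zero at the start; "moment": the same for the moment, N m; "grip_width": finger opening in mm; "finger_force": force on a finger pad.
Only numpy, scipy, OpenCV 4.12 (cv2) and the standard library are available. Lean on these libraries where they do the work, as an engineer would, in place of code of your own. Each camera call takes 0.05 s, during which the arm holds its last target. There are 200 camera calls.

### The job

Pick up the cast bracket that leans crookedly on the bench and lower it, without dropping it, onto the stepped fixture so that it stands level: long leg wholly on the low pad, short foot wholly on the high pad. Let go, then check with the fingertips that it does not rock: press down firmly on its plate over the short foot and feel it for a moment, then do the same over the long leg. Move away and leave everything else on the bench where it is.

Things in the scene. Friction and masses are not known exactly. Their poses are not given: they have to be found in the camera images.
- bracket: Cast aluminium bracket (mm), 0.5-0.85 kg. Standing level: z up, +x to the long leg, -x to the short foot, origin midway between them at the leg's underside. Plate 120 x 92 x 12, top at z 78. Leg (x +48) and foot (x -48) are 24 (x) x 70 (y); undersides at z 0 and z 52. It starts leaning on leg and foot, z axis 28 deg off vertical towards the foot, which is on the robot's right, -y (within 0.4 rad)
- bracket_grip (a point): On the bracket's upright flange, which rises 46 from the plate (top at z 124), 14 thick along x, 92 wide along y, centred on x = 6: this point is the middle of the flange, 17 below its top edge (bracket x 6, y 0, z 107), axes as the bracket. Grip it here across the thickness
- bracket_toe (a point): On the bracket: on the plate's top over the short foot (bracket x -46, y 0, z 78), a place to press; axes as the bracket
- bracket_heel (a point): On the bracket: on the plate's top over the long leg (bracket x 47, y 0, z 78), a place to press; axes as the bracket
- fixture: Stepped fixture (mm), fixed to the bench. Grey base 190 (x) x 130 (y) x 12 with two bare steel pads, each 48 (x) x 94 (y): low pad at x +48, top 22 above the bench; high pad at x -48, top 74 above the bench. Origin: centre of the underside; +x points to the low pad, to the robot's left, +y (within 0.4 rad). Stands left or right of the bracket
- fixture_seat (a point): On the fixture: midway between the pads at the height of the low pad's top (22 above the bench), axes as the fixture. The bracket is perfectly placed when its origin and axes coincide with these; its leg and foot then have 12 to spare all round on the pads
- plain_angle: Bystander (mm), not to be disturbed: a smaller plain L-shaped angle piece (60 x 50 x 40 high) of the same metal, not the one wanted; origin at its underside
- jar: Bystander (mm), not to be disturbed: clear jar with steel cap, 52 across, 42 high; origin at its underside
- square: Bystander (mm), not to be disturbed: carpenter's square, stock 130 long, blade 180 long; origin at its underside
- offcut: Bystander (mm), not to be disturbed: wood offcut 60 x 140 x 40 high; origin at its underside
- glue: Bystander (mm), not to be disturbed: white bottle 60 across, 150 high; origin at its underside
- tape: Bystander (mm), not to be disturbed: black tape measure, about 66 across, 30 high; origin at its underside
- driver: Bystander (mm), not to be disturbed: screwdriver lying down; origin at its underside
Not all that is in view belongs to the job. What is meant by the bracket is not blue, and is the larger of those in its own colour.

How it is judged (in metres and radians):
On the way, in this order (a step that is already met when the one before it is completed fails the run):
1. the bracket, still held by the fingers, is lowered level onto the two pads (x of bracket in the frame of fixture_seat between -0.012 and 0.012 m and y of bracket in the frame of fixture_seat between -0.012 and 0.012 m and z of bracket in the frame of fixture_seat between -0.006 and 0.006 m and angle between bracket's own z axis and vertical below 0.08 rad and angle between the x axis of bracket and the x axis of fixture_seat, either way round below 0.25 rad and contact force between the fingers and bracket above 0.5 N and contact force between bracket and fixture above 0.5 N and linear speed of bracket below 0.08 m/s), for 0.05 s.
2. it is let go and stands level on both pads (x of bracket in the frame of fixture_seat between -0.012 and 0.012 m and y of bracket in the frame of fixture_seat between -0.012 and 0.012 m and z of bracket in the frame of fixture_seat between -0.003 and 0.003 m and angle between bracket's own z axis and vertical below 0.03 rad and angle between the x axis of bracket and the x axis of fixture_seat, either way round below 0.25 rad and contact force between the fingers and bracket below 0.1 N and linear speed of bracket below 0.01 m/s and angular speed of bracket below 0.05 rad/s), for 0.2 s.
3. the fingertips press down on the plate over the short foot (over 2 N for 0.2 s) and it stays level (x of bracket in the frame of fixture_seat between -0.012 and 0.012 m and y of bracket in the frame of fixture_seat between -0.012 and 0.012 m and z of bracket in the frame of fixture_seat between -0.003 and 0.003 m and angle between bracket's own z axis and vertical below 0.03 rad and angle between the x axis of bracket and the x axis of fixture_seat, either way round below 0.25 rad and x of the grasp point in the frame of bracket between -0.08 and -0.022 m and y of the grasp point in the frame of bracket between -0.055 and 0.055 m and z of the grasp point in the frame of bracket above 0.082 m and contact force between the fingers and bracket above 2 N), for 0.2 s.
4. the fingertips press down on the plate over the long leg (over 2 N for 0.2 s) and it stays level (x of bracket in the frame of fixture_seat between -0.012 and 0.012 m and y of bracket in the frame of fixture_seat between -0.012 and 0.012 m and z of bracket in the frame of fixture_seat between -0.003 and 0.003 m and angle between bracket's own z axis and vertical below 0.03 rad and angle between the x axis of bracket and the x axis of fixture_seat, either way round below 0.25 rad and x of the grasp point in the frame of bracket between 0.022 and 0.08 m and y of the grasp point in the frame of bracket between -0.055 and 0.055 m and z of the grasp point in the frame of bracket above 0.082 m and contact force between the fingers and bracket above 2 N), for 0.2 s.
At the end, for the whole second after the job is handed in: The bracket stands released and at rest on the fixture, long leg on the low pad and short foot on the high pad: within 12 mm of the seat each way along the fixture, 3 mm in height, turned by less than 0.25 rad, tilted by less than 0.03 rad (all of step 2); the robot touches nothing.
It fails at once if another thing on the bench is moved by more than 30 mm (distance of any of plain_angle, jar, square, offcut, glue, tape, driver from where it was at the start of the episode above 0.03 m).
It also fails if it takes over 59 s, if anything falls off the work surface, if the arm or the gripper's body presses on something with over 40 N, if the wrist force passes 120 N, or if a joint passes its speed limit or range.

## Working session

There is one attempt and no reset: what is moved stays moved. The work goes in short steps, Python scripts to look and compute and a tool call to move; the robot and the scene stay as the last step left them, time stands still between calls to the robot, and variables do not carry over. Pictures are saved under pics/ and viewed, at most 10 in all, crops included, and the job is handed in when it is done.

Besides the shell and the picture viewer there is one more tool, called after "Call:" by a JSON object that holds its "name" and its "arguments". send_rows: Moves the arm, as the interface text tells. Its arguments: {"type":"object","properties":{"rows":{"type":"array","items":{"type":"object","properties":{"x":{"type":"number","minimum":-1,"maximum":1},"y":{"type":"number","minimum":-1,"maximum":1},"z":{"type":"number","minimum":-1,"maximum":1},"ax":{"type":"number","minimum":-1,"maximum":1},"ay":{"type":"number","minimum":-1,"maximum":1},"az":{"type":"number","minimum":-1,"maximum":1},"jaw":{"type":"number"}}}}},"required":["rows"]}

```bash
mkdir -p pics; ls
cat > h.py <<'E'
import numpy as np,cv2
from plant import bot
def cam(n):
    m=bot.camera_model(n);f=240/np.tan(np.radians(m['vertical_fov'])/2)
    return m,f
def world(n,D):
    "per-pixel world points from depth"
    m,f=cam(n);K=np.array([[f,0,m['cx']],[0,f,m['cy']],[0,0,1.]])
    v,u=np.mgrid[:480,:640]
    xd=np.stack([(u-m['cx'])/f,(v-m['cy'])/f],-1)
    x=xd.copy()
    for _ in range(20): x=xd/(1+m['k1']*(x**2).sum(-1,keepdims=True))
    P=np.concatenate([x,np.ones(x.shape[:2]+(1,))],-1)*D[...,None]
    return (P-np.array(m['t']))@np.array(m['R'])
def grab(n,tag):
    I,D=bot.capture(n);cv2.imwrite(f'pics/{tag}.png',I[...,::-1]);np.savez(f'{tag}.npz',I=I,D=D,W=world(n,D));return I,D
E
python3 - <<'E'
from h import *
print(bot.get_obs())
for n in('side','top'):
    grab(n,n+'0');m=bot.camera_model(n);print(n,m)
E
```

```text
pics
{'time': 0.0, 'joint_positions': array([ 9.91982316e-01,  3.42690823e-01,  1.52505643e+00, -1.00659936e-04,
        1.27550872e+00, -1.46013198e-01]), 'dq': array([ 5.73535353e-05,  2.03914484e-03,  2.40349120e-03, -2.60161346e-04,
        1.72812458e-03, -1.41763222e-03]), 'tau': array([ 9.48622311e-02, -4.30260944e+01, -2.44922966e+01,  1.21092042e-01,
       -1.58177078e-02, -7.54701759e-03]), 'tool_pos': array([219.94983766, 476.19197708, 226.04782826]), 'tcp_rot': array([-3.13993303e+00, -1.46774392e-04,  2.70882109e+00]), 'contact_force': array([-0.79114071,  0.23496191, -0.36728137]), 'moment': array([-0.03993724, -0.037082  ,  0.01355104]), 'finger_force': 0.1914616894646315, 'grip_width': 91.76902820499188}
side {'vertical_fov': 53.03434522027384, 'cx': 313.8103089539647, 'cy': 246.25425590880513, 'k1': -0.10264714976886866, 'R': array([[ 0.99616286, -0.08713565, -0.00818146],
       [-0.05763862, -0.58283892, -0.81054092],
       [ 0.06585854,  0.80790233, -0.58562486]]), 't': array([-582.1016787 ,  120.03552801, 1039.65055826])}
top {'vertical_fov': 43.406646502060596, 'cx': 314.03071427477954, 'cy': 239.8515060202657, 'k1': -0.0027713829401585562, 'R': array([[-0.03650545, -0.99931669, -0.0057879 ],
       [-0.97899362,  0.03692442, -0.20051951],
       [ 0.20059621, -0.00165374, -0.97967261]]), 't': array([  60.45861225,  574.09302767, 1127.70840548])}
```

View pics/top0.png

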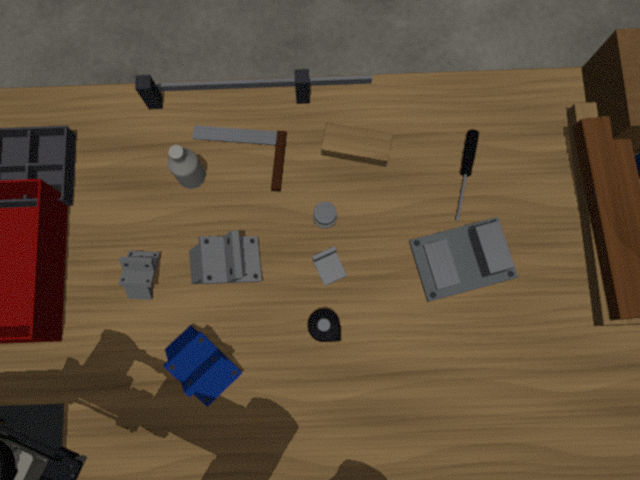

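View pics/side0.png

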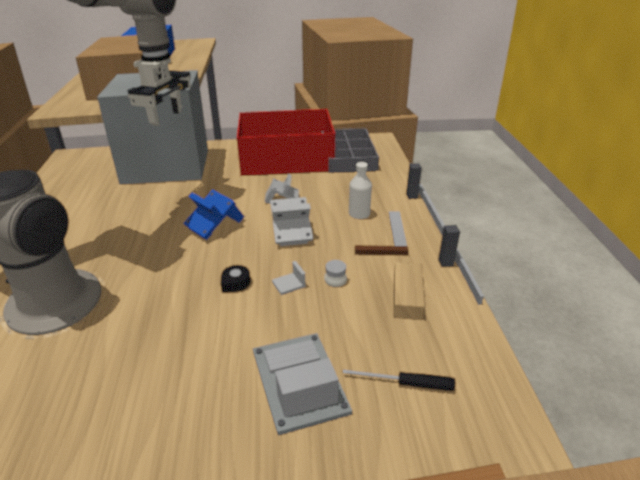

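Seen in the top view: candidates are the grey bracket (225,258), a smaller grey look-alike (140,275), the plain angle (328,265) and a blue one (203,365). I choose the larger grey at (225,258). The fixture is at (463,260), with its high pad on the right (490,248). Next: a close crop and depth measurements.

Run:
```python
from h import *
z=np.load('top0.npz');I,W=z['I'],z['W']
s=np.load('side0.npz');J=s['I']
a=cv2.resize(I[220:300,180:280],(500,400),interpolation=3);b=cv2.resize(J[180:260,255:330],(300,320),interpolation=3)
c=np.zeros((400,800,3),np.uint8);c[:,:500]=a;c[:320,500:]=b
cv2.imwrite('pics/crop1.png',c[...,::-1])
np.set_printoptions(precision=1,suppress=True)
def plane(P):
    c=np.median(P,0);
    for _ in range(3):
        u,S,vt=np.linalg.svd(P-P.mean(0),full_matrices=False);n=vt[2]*np.sign(vt[2][2]);r=(P-P.mean(0))@n;P=P[abs(r)<max(2,2*r.std())]
    return P.mean(0),n,r.std()
g=I.astype(int);sat=g.max(2)-g.min(2)
R=W[225:292,186:266];m=(sat[225:292,186:266]<25)&(R[...,2]>12);P=R[m]
print('bracket',len(P),P.min(0),P.max(0))
for q in [(215,245),(215,270),(252,258),(236,236),(237,270),(240,255),(234,236),(234,270),(197,262)]:print(q,W[q[1],q[0]])
print('fix')
R=W[210:305,400:525];Z=R[...,2]
for lo,hi in((6,16),(17,28),(66,82)):
    M=((Z>lo)&(Z<hi)).astype(np.uint8);M=cv2.morphologyEx(M,cv2.MORPH_OPEN,np.ones((3,3),np.uint8))
    n,l,st,_=cv2.connectedComponentsWithStats(M);k=1+np.argmax(st[1:,4]);Q=R[l==k]
    r=cv2.minAreaRect(Q[:,:2].astype(np.float32));print(lo,hi,len(Q),np.median(Q[:,2]),r,Q[:,:2].mean(0))
for q in [(440,265),(492,243),(330,170),(300,400),(200,175),(180,155),(325,212)]:print(q,W[q[1],q[0]])
```

```text
bracket 3221 [338.   41.1  12.5] [ 595.8  294.3 1220.3]
(215, 245) [571.  232.4  68.1]
(215, 270) [522.  232.8  66.6]
(252, 258) [548.6 164.2  34.1]
(236, 236) [581.4 187.7  95.7]
(237, 270) [516.3 186.9  92.6]
(240, 255) [545.1 181.   91.5]
(234, 236) [581.1 191.2  97.8]
(234, 270) [515.9 192.1  96. ]
(197, 262) [541.6 270.7  51.2]
fix
6 16 2594 11.618848152555358 ((536.1909790039062, -260.61566162109375), (130.72122192382812, 186.92771911621094), 12.917936325073242) [ 529.9 -245.5]
17 28 1037 21.703274709528692 ((525.8377685546875, -216.02322387695312), (93.98796844482422, 49.5383415222168), 12.654335975646973) [ 526.6 -215.2]
66 82 1232 73.5018981139404 ((547.3369750976562, -307.65191650390625), (94.26983642578125, 51.08855438232422), 12.113356590270996) [ 546.9 -307.1]
(440, 265) [ 522.7 -212.5   19.2]
(492, 243) [ 554.2 -305.8   70.7]
(330, 170) [738.   -0.3  -2. ]
(300, 400) [268.8  78.2   1.2]
(200, 175) [721.8 266.1  46. ]
(180, 155) [727.9 283.3 151.3]
(325, 212) [635.   15.   44.4]
```

View pics/crop1.png

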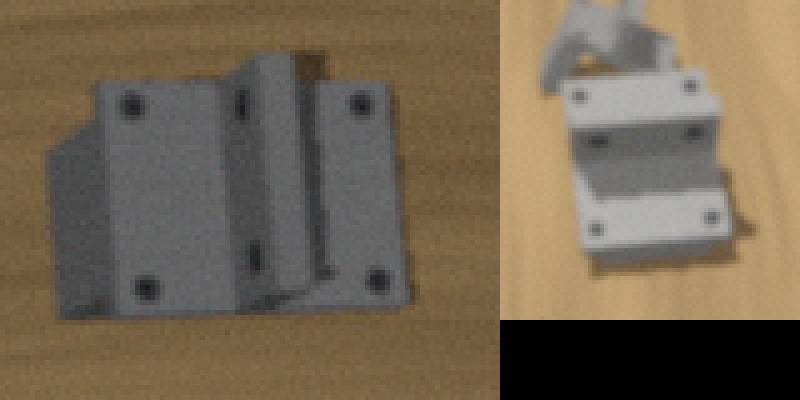

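Crop: the big grey bracket shows its plate with four bolt holes, flange at crop (280,170) and leg on the left, so the choice is confirmed. Now its pose.

```bash
cat > bp.py <<'E'
from h import *
np.set_printoptions(precision=2,suppress=True)
z=np.load('top0.npz');I,W=z['I'],z['W']
P=W[225:292,186:266].reshape(-1,3);P=P[(P[:,2]>8)&(P[:,2]<120)]
seed=lambda p:((p-np.array([548,205,54]))@np.array([0,-.4756,.8796]))
Q=P[abs(seed(P))<8]
for _ in range(6):
    c=Q.mean(0);n=np.linalg.svd(Q-c,full_matrices=False)[2][2];n*=np.sign(n[2]);Q=P[abs((P-c)@n)<3]
x=np.cross([1,0,0.],n);x*=np.sign(x[1]);x/=np.linalg.norm(x);y=np.cross(n,x)
r=cv2.minAreaRect(np.stack([(Q-c)@x,(Q-c)@y],1).astype(np.float32))
print('plate n',n,'tilt',np.degrees(np.arccos(n[2])),'lean yaw',np.degrees(np.arctan2(-n[1],-n[0])),len(Q),r)
h=r[2] if r[2]<45 else r[2]-90
xb=np.cos(np.radians(h))*x+np.sin(np.radians(h))*y;yb=np.cross(n,xb)
O=c+x*r[0][0]+y*r[0][1]-78*n
B=np.stack([(P-O)@xb,(P-O)@yb,(P-O)@n],1)
T=B[(B[:,2]>116)&(B[:,2]<130)&(abs(B[:,0])<40)]
print('xb',xb,np.degrees(np.arctan2(xb[1],xb[0])),'O',O,'plate h',h)
print('flange top: mean',T.mean(0),'pct y',np.percentile(T[:,1],[1,99]),'pct x',np.percentile(T[:,0],[2,98]),len(T))
grip=O+6*xb+107*n;print('grip',grip)
for p in ([36,0,0],[-60,0,52]):print('contact z',(O+p[0]*xb+p[2]*n)[2])
E
python3 bp.py
```

```text
plate n [ 0.04 -0.48  0.88] tilt 28.633470779539564 lean yaw 94.78609918563033 1677 ((-3.285419464111328, -0.6969757080078125), (121.90708923339844, 92.2824935913086), 3.8693840503692627)
xb [-0.07  0.88  0.48] 94.40597971612321 O [543.02 240.98 -16.78] plate h 3.8693840503692627
flange top: mean [  6.67   0.09 123.41] pct y [-46.1   45.43] pct x [-1.91 13.44] 405
grip [546.9  195.14  80.01]
contact z 0.4751108384413314
contact z 0.11280788919005147
```

Consistent: the flange top fits at 123.4 (should be 124), both contact edges lie at z≈0, and the plate measures 122x92. Planning helper next.

```bash
cat > mv.py <<'E'
from h import *
import json,os
from scipy.spatial.transform import Rotation as Ro
np.set_printoptions(precision=4,suppress=True)
def load():
    d=json.load(open('cmd.json'));return np.array(d['p']),Ro.from_quat(d['q'])
def save(p,R): json.dump(dict(p=list(p),q=list(R.as_quat())),open('cmd.json','w'))
if not os.path.exists('cmd.json'): save([220.181,476.619,226.741],Ro.from_euler('xyz',[np.pi,0,np.pi/2+.992+.146]))
def apply(v):
    "book a sent final row [x,y,z,ax,ay,az]"
    p,R=load();v=np.array(v,float)
    p2=p+R.apply(v[:3]*200);R2=R*Ro.from_rotvec(v[3:]*np.pi/3);save(p2,R2)
    o=bot.get_obs();m=Ro.from_euler('xyz',o['tcp_rot'])
    print('cmd',p2,'err',o['tool_pos']-p2,np.degrees((R2.inv()*m).as_rotvec()),'t',o['time'],'F',o['contact_force'],'w',o['grip_width'],o['finger_force'])
def to(pt,Rt,tag=''):
    "numbers for TCP pt, rotation Rt from the booked pose"
    p,R=load();v=np.r_[R.inv().apply(np.array(pt)-p)/200,(R.inv()*Rt).as_rotvec()/(np.pi/3)];print(tag,v);return v
def frame(yaw,tilt):
    "bracket-like frame: x yaw deg, lifted by tilt deg -> tool rot (y=x_b, z=-z_b)"
    c,s=np.cos,np.sin;a,b=np.radians(yaw),np.radians(tilt)
    x=np.array([c(a)*c(b),s(a)*c(b),s(b)]);z=np.array([-c(a)*s(b),-s(a)*s(b),c(b)])
    return Ro.from_matrix(np.stack([np.cross(x,-z),x,-z],1)),z
GR=np.array([546.9,195.1,80.]);RG,ZG=frame(94.6,28.5)
E
python3 - <<'E'
from mv import *
p,R=load()
pre=GR+81*ZG
v=to(pre,RG,'pre');to([p[0]+165,p[1]-160,p[2]],R*Ro.from_rotvec(v[3:]*np.pi/3*.5),'half')
E
```

```text
pre [-2.1682 -0.761   0.3778 -0.4644  0.1218 -0.4797]
half [-1.0845 -0.3802 -0.     -0.2322  0.0609 -0.2399]
```

Call:
{"name": "send_rows", "arguments": {"rows": [{"x":-0.2,"y":-0.07,"ax":-0.04,"ay":0.01,"az":-0.05,"jaw":1},{"x":-0.4,"y":-0.14,"ax":-0.1,"ay":0.02,"az":-0.1,"jaw":1},{"x":-0.6,"y":-0.21,"ax":-0.15,"ay":0.04,"az":-0.15,"jaw":1},{"x":-0.8,"y":-0.28,"ax":-0.2,"ay":0.05,"az":-0.2,"jaw":1},{"x":-1,"y":-0.38,"ax":-0.23,"ay":0.06,"az":-0.24,"jaw":1},{"x":-1,"y":-0.38,"ax":-0.23,"ay":0.06,"az":-0.24,"jaw":1},{"x":-1,"y":-0.38,"ax":-0.23,"ay":0.06,"az":-0.24,"jaw":1},{"x":-1,"y":-0.38,"ax":-0.23,"ay":0.06,"az":-0.24,"jaw":1},{"x":-1,"y":-0.38,"ax":-0.23,"ay":0.06,"az":-0.24,"jaw":1},{"x":-1,"y":-0.38,"ax":-0.23,"ay":0.06,"az":-0.24,"jaw":1}]}}

```text
schema error: expected keys x, y, z, ax, ay, az, jaw
```

Run:
```python
from mv import *
apply([-1,-.38,0,-.23,.06,-.24])
to(GR+81*ZG,RG,'pre')
```

```text
cmd [369.8651 323.7443 226.741 ] err [-149.906   152.4595   -0.6527] [13.8895 -3.5784 14.4085] t 0.1 F [-0.1842 -0.0316 -0.189 ] w 91.51766302689283 0.2390305384324165
pre [-1.0447 -0.729   0.1724 -0.2346  0.0612 -0.2397]
```

Call:
{"name": "send_rows", "arguments": {"rows": [{"x":-0.2,"y":-0.07,"z":0,"ax":-0.04,"ay":0.01,"az":-0.05,"jaw":1},{"x":-0.4,"y":-0.14,"z":0,"ax":-0.1,"ay":0.02,"az":-0.1,"jaw":1},{"x":-0.6,"y":-0.21,"z":0,"ax":-0.15,"ay":0.04,"az":-0.15,"jaw":1},{"x":-0.8,"y":-0.28,"z":0,"ax":-0.2,"ay":0.05,"az":-0.2,"jaw":1},{"x":-1,"y":-0.38,"z":0,"ax":-0.23,"ay":0.06,"az":-0.24,"jaw":1},{"x":-1,"y":-0.38,"z":0,"ax":-0.23,"ay":0.06,"az":-0.24,"jaw":1},{"x":-1,"y":-0.38,"z":0,"ax":-0.23,"ay":0.06,"az":-0.24,"jaw":1},{"x":-1,"y":-0.38,"z":0,"ax":-0.23,"ay":0.06,"az":-0.24,"jaw":1},{"x":-1,"y":-0.38,"z":0,"ax":-0.23,"ay":0.06,"az":-0.24,"jaw":1},{"x":-1,"y":-0.38,"z":0,"ax":-0.23,"ay":0.06,"az":-0.24,"jaw":1}]}}

```text
time: 1.35
tool_pos: [369.4, 324.3, 226.7]
tcp_rot: [2.895, -0.032, 2.967]
contact_force: [0.1, 0.5, 0.4]
grip_width: 92.3
finger_force: 0.0
```

Call:
{"name": "send_rows", "arguments": {"rows": [{"x":-0.2,"y":-0.14,"z":0.03,"ax":-0.05,"ay":0.01,"az":-0.05,"jaw":1},{"x":-0.4,"y":-0.29,"z":0.07,"ax":-0.1,"ay":0.02,"az":-0.1,"jaw":1},{"x":-0.6,"y":-0.43,"z":0.1,"ax":-0.15,"ay":0.04,"az":-0.15,"jaw":1},{"x":-0.8,"y":-0.58,"z":0.13,"ax":-0.2,"ay":0.05,"az":-0.2,"jaw":1},{"x":-1,"y":-0.729,"z":0.172,"ax":-0.235,"ay":0.061,"az":-0.24,"jaw":1},{"x":-1,"y":-0.729,"z":0.172,"ax":-0.235,"ay":0.061,"az":-0.24,"jaw":1},{"x":-1,"y":-0.729,"z":0.172,"ax":-0.235,"ay":0.061,"az":-0.24,"jaw":1},{"x":-1,"y":-0.729,"z":0.172,"ax":-0.235,"ay":0.061,"az":-0.24,"jaw":1},{"x":-1,"y":-0.729,"z":0.172,"ax":-0.235,"ay":0.061,"az":-0.24,"jaw":1},{"x":-1,"y":-0.729,"z":0.172,"ax":-0.235,"ay":0.061,"az":-0.24,"jaw":1}]}}

```text
time: 2.6
tool_pos: [540.9, 158.8, 152.1]
tcp_rot: [2.644, 0.001, -3.06]
contact_force: [0.3, 0.8, 0.3]
grip_width: 92.3
finger_force: 0.0
```

Run:
```python
from mv import *
apply([-1,-.729,.172,-.235,.061,-.24])
print(bot.get_obs()['joint_positions'])
to(GR-19*ZG,RG,'grip')
grab('side','s1')
```

```text
cmd [541.2024 158.1208 151.552 ] err [-0.2602  0.6477  0.5409] [ 0.0079 -0.0172 -0.075 ] t 2.6 F [0.3186 0.7856 0.318 ] w 92.3310663656334 0.0
[-0.1252  0.5059  1.6018  0.5263  1.1959 -2.0147]
grip [-0.0431 -0.0109  0.4963  0.0004  0.0002  0.0003]
```

View pics/s1.png

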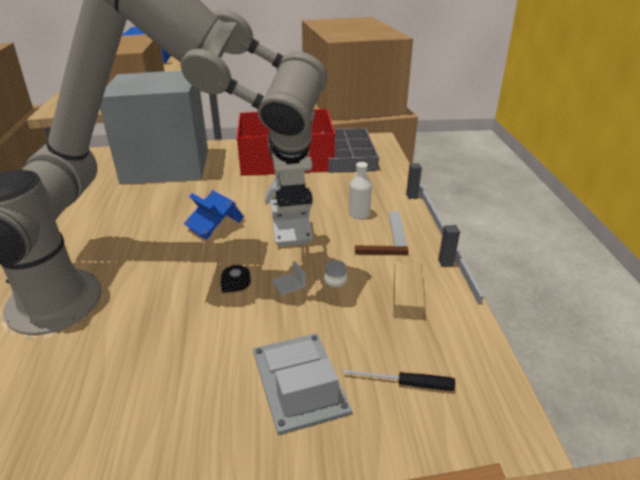

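The picture shows the gripper tilted over the bracket at about (291,200), with nothing else close by. Descend, then close.

Call:
{"name": "send_rows", "arguments": {"rows": [{"x":-0.043,"y":-0.011,"z":0.08,"ax":0,"ay":0,"az":0,"jaw":1},{"x":-0.043,"y":-0.011,"z":0.16,"ax":0,"ay":0,"az":0,"jaw":1},{"x":-0.043,"y":-0.011,"z":0.23,"ax":0,"ay":0,"az":0,"jaw":1},{"x":-0.043,"y":-0.011,"z":0.3,"ax":0,"ay":0,"az":0,"jaw":1},{"x":-0.043,"y":-0.011,"z":0.36,"ax":0,"ay":0,"az":0,"jaw":1},{"x":-0.043,"y":-0.011,"z":0.42,"ax":0,"ay":0,"az":0,"jaw":1},{"x":-0.043,"y":-0.011,"z":0.46,"ax":0,"ay":0,"az":0,"jaw":1},{"x":-0.043,"y":-0.011,"z":0.496,"ax":0,"ay":0,"az":0,"jaw":1},{"x":-0.043,"y":-0.011,"z":0.496,"ax":0,"ay":0,"az":0,"jaw":1},{"x":-0.043,"y":-0.011,"z":0.496,"ax":0,"ay":0,"az":0,"jaw":1}]}}

```text
time: 3.9
tool_pos: [546.4, 204.0, 63.6]
tcp_rot: [2.644, 0.001, -3.061]
contact_force: [-0.2, 0.1, -0.4]
grip_width: 91.7
finger_force: 0.0
```

Call:
{"name": "send_rows", "arguments": {"rows": [{"x":0,"y":0,"z":0,"ax":0,"ay":0,"az":0,"jaw":-0.3},{"x":0,"y":0,"z":0,"ax":0,"ay":0,"az":0,"jaw":-0.5},{"x":0,"y":0,"z":0,"ax":0,"ay":0,"az":0,"jaw":-0.7},{"x":0,"y":0,"z":0,"ax":0,"ay":0,"az":0,"jaw":-1},{"x":0,"y":0,"z":0,"ax":0,"ay":0,"az":0,"jaw":-1},{"x":0,"y":0,"z":0,"ax":0,"ay":0,"az":0,"jaw":-1},{"x":0,"y":0,"z":0,"ax":0,"ay":0,"az":0,"jaw":-1},{"x":0,"y":0,"z":0,"ax":0,"ay":0,"az":0,"jaw":-1},{"x":0,"y":0,"z":0,"ax":0,"ay":0,"az":0,"jaw":-1},{"x":0,"y":0,"z":0,"ax":0,"ay":0,"az":0,"jaw":-1}]}}

```text
time: 5.15
tool_pos: [546.0, 203.8, 62.8]
tcp_rot: [2.644, -0.0, -3.061]
contact_force: [0.5, -1.9, -5.8]
grip_width: 14.1
finger_force: 30.0
```

Run:
```python
from mv import *
apply([-.043,-.011,.496,0,0,0])
p,R=load()
to(p+[0,0,100],R,'lift')
```

```text
cmd [546.1548 204.1009  63.3434] err [-0.1626 -0.2934 -0.5536] [0.0321 0.0275 0.0186] t 5.15 F [ 0.5157 -1.8698 -5.8382] w 14.074462093254768 29.984619319438934
lift [-0.0002  0.2387 -0.4393  0.      0.      0.    ]
```

Flange gripped (14.1 mm opening). Lift.

Call:
{"name": "send_rows", "arguments": {"rows": [{"x":0,"y":0.01,"z":-0.019,"ax":0,"ay":0,"az":0,"jaw":-1},{"x":0,"y":0.03,"z":-0.055,"ax":0,"ay":0,"az":0,"jaw":-1},{"x":0,"y":0.06,"z":-0.11,"ax":0,"ay":0,"az":0,"jaw":-1},{"x":0,"y":0.1,"z":-0.184,"ax":0,"ay":0,"az":0,"jaw":-1},{"x":0,"y":0.15,"z":-0.276,"ax":0,"ay":0,"az":0,"jaw":-1},{"x":0,"y":0.2,"z":-0.368,"ax":0,"ay":0,"az":0,"jaw":-1},{"x":0,"y":0.25,"z":-0.46,"ax":0,"ay":0,"az":0,"jaw":-1},{"x":0,"y":0.28,"z":-0.515,"ax":0,"ay":0,"az":0,"jaw":-1},{"x":0,"y":0.31,"z":-0.57,"ax":0,"ay":0,"az":0,"jaw":-1},{"x":0,"y":0.31,"z":-0.57,"ax":0,"ay":0,"az":0,"jaw":-1}]}}

```text
time: 6.4
tool_pos: [546.5, 204.1, 194.0]
tcp_rot: [2.644, 0.002, -3.061]
contact_force: [-0.5, 0.3, -8.0]
grip_width: 14.2
finger_force: 30.0
```

Run:
```python
from mv import *
apply([0,.31,-.57,0,0,0])
p,R=load()
RF,_=frame(102.9,0)
v=to([545,80,215],RF,'mid')
```

```text
cmd [546.1043 204.1398 193.1124] err [ 0.3783 -0.0023  0.9208] [ 0.0076 -0.0918 -0.0485] t 6.4 F [-0.5423  0.2917 -7.9836] w 14.161619116102624 29.979602694511414
mid [ 0.0554 -0.491  -0.3914  0.4745  0.0347 -0.1352]
```

Call:
{"name": "send_rows", "arguments": {"rows": [{"x":0,"y":-0.04,"z":-0.03,"ax":0.04,"ay":0,"az":-0.01,"jaw":-1},{"x":0.01,"y":-0.1,"z":-0.08,"ax":0.1,"ay":0.01,"az":-0.03,"jaw":-1},{"x":0.02,"y":-0.17,"z":-0.14,"ax":0.17,"ay":0.01,"az":-0.05,"jaw":-1},{"x":0.03,"y":-0.24,"z":-0.2,"ax":0.24,"ay":0.02,"az":-0.07,"jaw":-1},{"x":0.04,"y":-0.31,"z":-0.25,"ax":0.31,"ay":0.02,"az":-0.09,"jaw":-1},{"x":0.045,"y":-0.38,"z":-0.3,"ax":0.38,"ay":0.03,"az":-0.11,"jaw":-1},{"x":0.05,"y":-0.44,"z":-0.35,"ax":0.43,"ay":0.03,"az":-0.125,"jaw":-1},{"x":0.055,"y":-0.491,"z":-0.391,"ax":0.4745,"ay":0.0347,"az":-0.1352,"jaw":-1},{"x":0.055,"y":-0.491,"z":-0.391,"ax":0.4745,"ay":0.0347,"az":-0.1352,"jaw":-1},{"x":0.055,"y":-0.491,"z":-0.391,"ax":0.4745,"ay":0.0347,"az":-0.1352,"jaw":-1}]}}

```text
time: 7.65
tool_pos: [544.6, 80.6, 214.2]
tcp_rot: [3.139, -0.001, -2.917]
contact_force: [-0.4, 0.2, -8.0]
grip_width: 13.8
finger_force: 30.0
```

Run:
```python
from mv import *
apply([.055,-.491,-.391,.4745,.0347,-.1352])
p,R=load()
RF,_=frame(102.9,0)
v=to([p[0]-6,-80,215],RF,'mid2')
```

```text
cmd [545.0684  80.0333 214.9295] err [-0.4226  0.5989 -0.6887] [-0.1304  0.0657  0.0243] t 7.65 F [-0.3618  0.1847 -7.9606] w 13.81304576772165 29.984089136123657
mid2 [ 0.2079 -0.7733 -0.0003 -0.      0.     -0.    ]
```

Call:
{"name": "send_rows", "arguments": {"rows": [{"x":0.02,"y":-0.06,"z":0,"ax":0,"ay":0,"az":0,"jaw":-1},{"x":0.04,"y":-0.15,"z":0,"ax":0,"ay":0,"az":0,"jaw":-1},{"x":0.07,"y":-0.25,"z":0,"ax":0,"ay":0,"az":0,"jaw":-1},{"x":0.1,"y":-0.36,"z":0,"ax":0,"ay":0,"az":0,"jaw":-1},{"x":0.13,"y":-0.47,"z":0,"ax":0,"ay":0,"az":0,"jaw":-1},{"x":0.16,"y":-0.57,"z":0,"ax":0,"ay":0,"az":0,"jaw":-1},{"x":0.18,"y":-0.66,"z":0,"ax":0,"ay":0,"az":0,"jaw":-1},{"x":0.2,"y":-0.73,"z":0,"ax":0,"ay":0,"az":0,"jaw":-1},{"x":0.2,"y":-0.77,"z":0,"ax":0,"ay":0,"az":0,"jaw":-1},{"x":0.2,"y":-0.77,"z":0,"ax":0,"ay":0,"az":0,"jaw":-1}]}}

```text
time: 8.9
tool_pos: [540.6, -79.4, 214.8]
tcp_rot: [3.141, 0.0, -2.917]
contact_force: [1.0, 1.2, -9.1]
grip_width: 13.9
finger_force: 30.0
```

Run:
```python
from mv import *
apply([.2,-.77,0,0,0,0])
v=to([535.1,-255.5,180],frame(102.9,0)[0],'above')
```

```text
cmd [540.4558 -79.0099 214.9304] err [ 0.1826 -0.3462 -0.0987] [-0.0135 -0.0117  0.0382] t 8.9 F [ 0.96    1.1747 -9.128 ] w 13.93589646732463 29.99228686094284
above [ 0.2231 -0.8542  0.1747 -0.      0.     -0.    ]
```

Call:
{"name": "send_rows", "arguments": {"rows": [{"x":0.02,"y":-0.06,"z":0,"ax":0,"ay":0,"az":0,"jaw":-1},{"x":0.04,"y":-0.16,"z":0,"ax":0,"ay":0,"az":0,"jaw":-1},{"x":0.07,"y":-0.27,"z":0,"ax":0,"ay":0,"az":0,"jaw":-1},{"x":0.1,"y":-0.39,"z":0.02,"ax":0,"ay":0,"az":0,"jaw":-1},{"x":0.13,"y":-0.51,"z":0.05,"ax":0,"ay":0,"az":0,"jaw":-1},{"x":0.16,"y":-0.62,"z":0.09,"ax":0,"ay":0,"az":0,"jaw":-1},{"x":0.19,"y":-0.72,"z":0.13,"ax":0,"ay":0,"az":0,"jaw":-1},{"x":0.21,"y":-0.8,"z":0.16,"ax":0,"ay":0,"az":0,"jaw":-1},{"x":0.223,"y":-0.854,"z":0.175,"ax":0,"ay":0,"az":0,"jaw":-1},{"x":0.223,"y":-0.854,"z":0.175,"ax":0,"ay":0,"az":0,"jaw":-1}]}}

```text
time: 10.15
tool_pos: [535.1, -256.0, 179.6]
tcp_rot: [3.141, -0.0, -2.917]
contact_force: [0.5, 0.7, -7.6]
grip_width: 13.7
finger_force: 30.0
```

Run:
```python
from mv import *
apply([.223,-.854,.175,0,0,0])
I,D=grab('side','s2');grab('top','t2')
c=np.vstack([cv2.resize(np.load(f+'.npz')['I'][a:a+150,b:b+200],(800,600)[:1]+(600,) if 0 else (400,300),interpolation=3) for f,a,b in(('s2',270,210),('t2',190,370))])
cv2.imwrite('pics/c2.png',c[...,::-1])
```

```text
cmd [ 535.1106 -255.4562  179.9315] err [-0.0507 -0.5431 -0.3205] [-0.0241  0.0054  0.0469] t 10.15 F [ 0.4736  0.6516 -7.5911] w 13.678177298828242 29.992419183254242
```

View pics/c2.png

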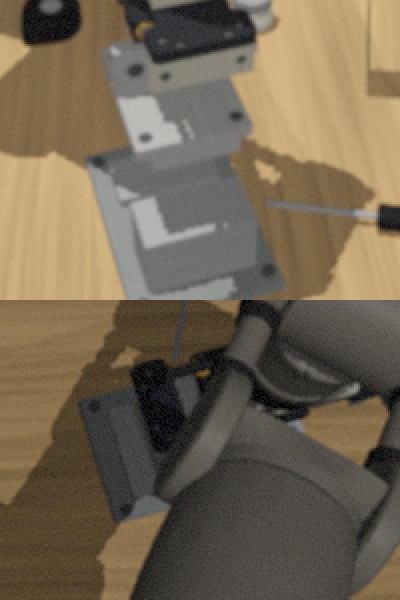

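The side crop shows the held bracket above the fixture, plate around side pixel (300,325). The arm hides it from the top camera, so I check the plate's plane and edges with side depth.

Run:
```python
from mv import *
z=np.load('s2.npz');W=z['W'][270:420,210:410];P=W.reshape(-1,3)
RF,_=frame(102.9,0);o=np.array([535.1,-256.0,179.6])
B=np.stack([(P-o)@RF.as_matrix()[:,1],(P-o)@-RF.as_matrix()[:,0]],1)  # x_b, sign fixed below
x=RF.as_matrix()[:,1];y=np.cross([0,0,1],x)
B=np.stack([(P-o)@x+6,(P-o)@y,P[:,2]-179.6+88],1)
Q=B[(abs(B[:,2]-78)<6)&(B[:,0]<-8)&(abs(B[:,1])<60)&(B[:,0]>-75)]
for _ in range(5):
    A=np.c_[Q[:,:2],np.ones(len(Q))];k=np.linalg.lstsq(A,Q[:,2],rcond=None)[0];Q=Q[abs(A@k-Q[:,2])<2.5]
print('z=',k,'z at -30:',k[2]-30*k[0],len(Q))
print('range x',np.percentile(Q[:,0],[1,99]),'y',np.percentile(Q[:,1],[1,99]))
for lo in range(-45,45,15):
    q=Q[(Q[:,1]>lo)&(Q[:,1]<lo+15)];print(lo,'xmin',np.percentile(q[:,0],2))
for lo in range(-58,-10,12):
    q=Q[(Q[:,0]>lo)&(Q[:,0]<lo+12)];print(lo,'y',np.percentile(q[:,1],[2,98]))
# fixture in side view
z0=np.load('side0.npz')['W'][320:440,240:360].reshape(-1,3)
q=z0[abs(z0[:,2]-74)<4];r=cv2.minAreaRect(q[:,:2].astype(np.float32));print('side high pad',r,q[:,2].mean())
q=z0[abs(z0[:,2]-12)<3];print('base',cv2.minAreaRect(q[:,:2].astype(np.float32)),q[:,2].mean())
```

```text
z= [-0.0183  0.008  76.7436] z at -30: 77.29330302390082 1452
range x [-60.4408  -8.6554] y [-43.3163  48.0886]
-45 xmin -60.620092673926145
-30 xmin -60.10817641490414
-15 xmin -59.82808135845228
0 xmin -59.34080581520594
15 xmin -59.853097889234775
30 xmin -59.76370916301802
-58 y [-41.5091  47.2228]
-46 y [-42.4147  46.3822]
-34 y [-42.0133  47.0463]
-22 y [-41.6457  46.8871]
side high pad ((545.17724609375, -311.6891174316406), (93.40972137451172, 51.43100357055664), 13.072617530822754) 72.89005357958642
base ((553.9990844726562, -260.06500244140625), (170.39028930664062, 193.4954833984375), 12.96296215057373) 11.517944455046486
```

Held level (1° or less) and centred: the side camera shows the same +2.5 mm y bias on the pad and the bracket. Lower to just above the pads.

Call:
{"name": "send_rows", "arguments": {"rows": [{"x":0,"y":0,"z":0.04,"ax":0,"ay":0,"az":0,"jaw":-1},{"x":0,"y":0,"z":0.09,"ax":0,"ay":0,"az":0,"jaw":-1},{"x":0,"y":0,"z":0.14,"ax":0,"ay":0,"az":0,"jaw":-1},{"x":0,"y":0,"z":0.19,"ax":0,"ay":0,"az":0,"jaw":-1},{"x":0,"y":0,"z":0.23,"ax":0,"ay":0,"az":0,"jaw":-1},{"x":0,"y":0,"z":0.27,"ax":0,"ay":0,"az":0,"jaw":-1},{"x":0,"y":0,"z":0.3,"ax":0,"ay":0,"az":0,"jaw":-1},{"x":0,"y":0,"z":0.32,"ax":0,"ay":0,"az":0,"jaw":-1},{"x":0,"y":0,"z":0.335,"ax":0,"ay":0,"az":0,"jaw":-1},{"x":0,"y":0,"z":0.335,"ax":0,"ay":0,"az":0,"jaw":-1}]}}

```text
time: 11.5
tool_pos: [535.1, -255.4, 112.8]
tcp_rot: [3.141, -0.0, -2.916]
contact_force: [0.1, 0.1, -7.5]
grip_width: 14.1
finger_force: 30.0
```

Call:
{"name": "send_rows", "arguments": {"rows": [{"x":0,"y":0,"z":0.002,"ax":0,"ay":0,"az":0,"jaw":-1},{"x":0,"y":0,"z":0.004,"ax":0,"ay":0,"az":0,"jaw":-1},{"x":0,"y":0,"z":0.006,"ax":0,"ay":0,"az":0,"jaw":-1},{"x":0,"y":0,"z":0.008,"ax":0,"ay":0,"az":0,"jaw":-1},{"x":0,"y":0,"z":0.01,"ax":0,"ay":0,"az":0,"jaw":-1},{"x":0,"y":0,"z":0.012,"ax":0,"ay":0,"az":0,"jaw":-1},{"x":0,"y":0,"z":0.014,"ax":0,"ay":0,"az":0,"jaw":-1},{"x":0,"y":0,"z":0.015,"ax":0,"ay":0,"az":0,"jaw":-1},{"x":0,"y":0,"z":0.015,"ax":0,"ay":0,"az":0,"jaw":-1},{"x":0,"y":0,"z":0.015,"ax":0,"ay":0,"az":0,"jaw":-1}]}}

```text
time: 12.75
tool_pos: [535.1, -255.5, 109.9]
tcp_rot: [3.142, 0.0, -2.916]
contact_force: [-0.4, -0.3, -7.9]
grip_width: 14.2
finger_force: 30.0
```

Not touching yet; continue 2 mm more.

Call:
{"name": "send_rows", "arguments": {"rows": [{"x":0,"y":0,"z":0.001,"ax":0,"ay":0,"az":0,"jaw":-1},{"x":0,"y":0,"z":0.002,"ax":0,"ay":0,"az":0,"jaw":-1},{"x":0,"y":0,"z":0.003,"ax":0,"ay":0,"az":0,"jaw":-1},{"x":0,"y":0,"z":0.004,"ax":0,"ay":0,"az":0,"jaw":-1},{"x":0,"y":0,"z":0.005,"ax":0,"ay":0,"az":0,"jaw":-1},{"x":0,"y":0,"z":0.006,"ax":0,"ay":0,"az":0,"jaw":-1},{"x":0,"y":0,"z":0.007,"ax":0,"ay":0,"az":0,"jaw":-1},{"x":0,"y":0,"z":0.008,"ax":0,"ay":0,"az":0,"jaw":-1},{"x":0,"y":0,"z":0.008,"ax":0,"ay":0,"az":0,"jaw":-1},{"x":0,"y":0,"z":0.008,"ax":0,"ay":0,"az":0,"jaw":-1}]}}

```text
time: 14.0
tool_pos: [535.4, -255.6, 109.7]
tcp_rot: [-3.141, 0.001, -2.916]
contact_force: [-1.8, 2.3, 6.9]
grip_width: 13.8
finger_force: 30.0
```

Run:
```python
from mv import *
apply([0,0,.335+.015+.008,0,0,0]);print(bot.get_obs()['moment'])
```

```text
cmd [ 535.1125 -255.4567  108.3315] err [ 0.2935 -0.1026  1.3242] [ 0.0556 -0.0641 -0.0007] t 14.0 F [-1.7768  2.3411  6.9188] w 13.81149465673076 30.00660538673401
[ 0.6685  0.859  -0.0242]
```

Contact at the expected height (109.7 against 110), level. Release and look.

Call:
{"name": "send_rows", "arguments": {"rows": [{"x":0,"y":0,"z":0,"ax":0,"ay":0,"az":0,"jaw":-0.6},{"x":0,"y":0,"z":0,"ax":0,"ay":0,"az":0,"jaw":-0.4},{"x":0,"y":0,"z":0,"ax":0,"ay":0,"az":0,"jaw":-0.2},{"x":0,"y":0,"z":0,"ax":0,"ay":0,"az":0,"jaw":0},{"x":0,"y":0,"z":0,"ax":0,"ay":0,"az":0,"jaw":0},{"x":0,"y":0,"z":0,"ax":0,"ay":0,"az":0,"jaw":0},{"x":0,"y":0,"z":0,"ax":0,"ay":0,"az":0,"jaw":0},{"x":0,"y":0,"z":0,"ax":0,"ay":0,"az":0,"jaw":0},{"x":0,"y":0,"z":0,"ax":0,"ay":0,"az":0,"jaw":0},{"x":0,"y":0,"z":0,"ax":0,"ay":0,"az":0,"jaw":0}]}}

```text
time: 15.25
tool_pos: [535.1, -255.4, 108.3]
tcp_rot: [3.142, 0.0, -2.916]
contact_force: [-0.8, 0.6, -0.8]
grip_width: 45.8
finger_force: 0.0
```

Call:
{"name": "send_rows", "arguments": {"rows": [{"x":0,"y":0,"z":-0.04,"ax":0,"ay":0,"az":0,"jaw":0},{"x":0,"y":0,"z":-0.1,"ax":0,"ay":0,"az":0,"jaw":0},{"x":0,"y":0,"z":-0.17,"ax":0,"ay":0,"az":0,"jaw":0},{"x":0,"y":0,"z":-0.25,"ax":0,"ay":0,"az":0,"jaw":0},{"x":0,"y":0,"z":-0.35,"ax":0,"ay":0,"az":0,"jaw":0},{"x":0,"y":0,"z":-0.45,"ax":0,"ay":0,"az":0,"jaw":-0.5},{"x":0,"y":0,"z":-0.5,"ax":0,"ay":0,"az":0,"jaw":-1},{"x":0,"y":0,"z":-0.5,"ax":0,"ay":0,"az":0,"jaw":-1},{"x":0,"y":0,"z":-0.5,"ax":0,"ay":0,"az":0,"jaw":-1},{"x":0,"y":0,"z":-0.5,"ax":0,"ay":0,"az":0,"jaw":-1}]}}

```text
time: 16.5
tool_pos: [534.8, -255.3, 207.4]
tcp_rot: [3.14, -0.001, -2.917]
contact_force: [0.2, 0.2, -0.3]
grip_width: 1.6
finger_force: 0.0
```

Run:
```python
from mv import *
apply([0,0,-.5,0,0,0])
grab('side','s3');grab('top','t3')
z=np.load('s3.npz');P=z['W'][250:440,210:400].reshape(-1,3)
x=frame(102.9,0)[0].as_matrix()[:,1];y=np.cross([0,0,1],x);o=np.array([536.4,-261.3,22])
B=np.stack([(P-o)@x,(P-o)@y,P[:,2]-22],1)
Q=B[(abs(B[:,2]-78)<6)&(abs(B[:,1])<60)&(abs(B[:,0])<75)]
for _ in range(5):
    A=np.c_[Q[:,:2],np.ones(len(Q))];k=np.linalg.lstsq(A,Q[:,2],rcond=None)[0];Q=Q[abs(A@k-Q[:,2])<2.5]
print(k,len(Q),np.percentile(Q,[1,99],0))
r=cv2.minAreaRect(Q[:,:2].astype(np.float32));print(r)
T=B[(abs(B[:,2]-124)<5)&(abs(B[:,0])<30)];print('flange top',len(T),T.mean(0),np.percentile(T,[2,98],0))
c=cv2.resize(z['I'][230:430,200:420],(660,600),interpolation=3);cv2.imwrite('pics/c3.png',c[...,::-1])
```

```text
cmd [ 535.1099 -255.456   208.3315] err [-0.3307  0.191  -0.8958] [-0.0703  0.0613  0.0046] t 16.5 F [ 0.2252  0.2013 -0.3221] w 1.63751769605315 0.0
[ 0.0127 -0.0026 77.6762] 1703 [[-60.6595 -43.2903  74.8985]
 [ 52.4682  46.5517  79.7118]]
((-0.6028518676757812, 1.3484230041503906), (123.14026641845703, 91.51936340332031), 0.06115037575364113)
flange top 427 [  4.282    2.8638 122.4503] [[ -2.5921 -42.2069 119.3782]
 [ 12.8212  46.9219 125.006 ]]
```

View pics/c3.png

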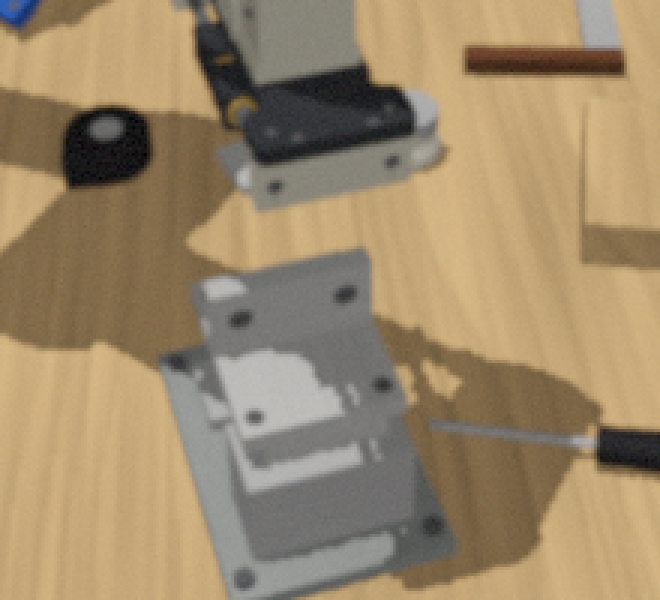

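The crop shows the bracket standing level and square on both pads, seen around crop (300,400). Jaws are shut, so go over the toe.

Call:
{"name": "send_rows", "arguments": {"rows": [{"x":0,"y":-0.08,"z":0,"ax":0,"ay":0,"az":0,"jaw":-1},{"x":0,"y":-0.18,"z":0,"ax":0,"ay":0,"az":0,"jaw":-1},{"x":0,"y":-0.26,"z":0,"ax":0,"ay":0,"az":0,"jaw":-1},{"x":0,"y":-0.26,"z":0.08,"ax":0,"ay":0,"az":0,"jaw":-1},{"x":0,"y":-0.26,"z":0.18,"ax":0,"ay":0,"az":0,"jaw":-1},{"x":0,"y":-0.26,"z":0.28,"ax":0,"ay":0,"az":0,"jaw":-1},{"x":0,"y":-0.26,"z":0.38,"ax":0,"ay":0,"az":0,"jaw":-1},{"x":0,"y":-0.26,"z":0.45,"ax":0,"ay":0,"az":0,"jaw":-1},{"x":0,"y":-0.26,"z":0.49,"ax":0,"ay":0,"az":0,"jaw":-1},{"x":0,"y":-0.26,"z":0.49,"ax":0,"ay":0,"az":0,"jaw":-1}]}}

```text
time: 17.85
tool_pos: [546.6, -305.9, 109.8]
tcp_rot: [3.141, -0.0, -2.916]
contact_force: [0.1, 0.5, 0.0]
grip_width: 0.7
finger_force: 0.0
```

Call:
{"name": "send_rows", "arguments": {"rows": [{"x":0,"y":0,"z":0.01,"ax":0,"ay":0,"az":0,"jaw":-1},{"x":0,"y":0,"z":0.02,"ax":0,"ay":0,"az":0,"jaw":-1},{"x":0,"y":0,"z":0.03,"ax":0,"ay":0,"az":0,"jaw":-1},{"x":0,"y":0,"z":0.036,"ax":0,"ay":0,"az":0,"jaw":-1},{"x":0,"y":0,"z":0.042,"ax":0,"ay":0,"az":0,"jaw":-1},{"x":0,"y":0,"z":0.048,"ax":0,"ay":0,"az":0,"jaw":-1},{"x":0,"y":0,"z":0.054,"ax":0,"ay":0,"az":0,"jaw":-1},{"x":0,"y":0,"z":0.056,"ax":0,"ay":0,"az":0,"jaw":-1},{"x":0,"y":0,"z":0.056,"ax":0,"ay":0,"az":0,"jaw":-1},{"x":0,"y":0,"z":0.056,"ax":0,"ay":0,"az":0,"jaw":-1}]}}

```text
time: 19.1
tool_pos: [546.8, -306.1, 100.3]
tcp_rot: [-3.141, 0.0, -2.916]
contact_force: [-1.6, 1.7, 7.4]
grip_width: 0.8
finger_force: 3.6
```

Contact at 100.3 (expected 100), 7.4 N. Hold slightly firmer for a moment, then rise.

Call:
{"name": "send_rows", "arguments": {"rows": [{"x":0,"y":0,"z":0.002,"ax":0,"ay":0,"az":0,"jaw":-1},{"x":0,"y":0,"z":0.003,"ax":0,"ay":0,"az":0,"jaw":-1},{"x":0,"y":0,"z":0.003,"ax":0,"ay":0,"az":0,"jaw":-1},{"x":0,"y":0,"z":0.003,"ax":0,"ay":0,"az":0,"jaw":-1},{"x":0,"y":0,"z":0.003,"ax":0,"ay":0,"az":0,"jaw":-1},{"x":0,"y":0,"z":0.003,"ax":0,"ay":0,"az":0,"jaw":-1},{"x":0,"y":0,"z":0.003,"ax":0,"ay":0,"az":0,"jaw":-1},{"x":0,"y":0,"z":0.003,"ax":0,"ay":0,"az":0,"jaw":-1},{"x":0,"y":0,"z":0.003,"ax":0,"ay":0,"az":0,"jaw":-1},{"x":0,"y":0,"z":0.003,"ax":0,"ay":0,"az":0,"jaw":-1}]}}

```text
time: 20.35
tool_pos: [546.8, -306.2, 100.2]
tcp_rot: [-3.141, 0.001, -2.916]
contact_force: [-4.0, 2.2, 11.3]
grip_width: 0.7
finger_force: 5.3
```

Call:
{"name": "send_rows", "arguments": {"rows": [{"x":0,"y":0,"z":-0.03,"ax":0,"ay":0,"az":0,"jaw":-1},{"x":0,"y":0,"z":-0.1,"ax":0,"ay":0,"az":0,"jaw":-1},{"x":0,"y":0,"z":-0.2,"ax":0,"ay":0,"az":0,"jaw":-1},{"x":0,"y":0,"z":-0.3,"ax":0,"ay":0,"az":0,"jaw":-1},{"x":0,"y":0,"z":-0.4,"ax":0,"ay":0,"az":0,"jaw":-1},{"x":0,"y":0.0,"z":-0.43,"ax":0,"ay":0,"az":0,"jaw":-1},{"x":0,"y":0.15,"z":-0.43,"ax":0,"ay":0,"az":0,"jaw":-1},{"x":0,"y":0.32,"z":-0.43,"ax":0,"ay":0,"az":0,"jaw":-1},{"x":0,"y":0.465,"z":-0.43,"ax":0,"ay":0,"az":0,"jaw":-1},{"x":0,"y":0.465,"z":-0.43,"ax":0,"ay":0,"az":0,"jaw":-1}]}}

```text
time: 21.6
tool_pos: [525.5, -213.7, 184.4]
tcp_rot: [3.141, -0.001, -2.914]
contact_force: [1.0, -0.4, 0.2]
grip_width: 0.3
finger_force: 0.0
```

Run:
```python
from mv import *
apply([0,-.26+.465,.49+.056+.003-.43,0,0,0])
p,R=load();o=np.array([536.4,-261.3,22]);x=frame(102.9,0)[0].as_matrix()[:,1];print('x_b',(p-o)@x)
```

```text
cmd [ 525.9579 -215.4908  184.531 ] err [-0.4099  1.7486 -0.0929] [-0.0523  0.0309 -0.1184] t 21.6 F [ 1.0131 -0.3847  0.1536] w 0.33383485049145434 0.0
x_b 46.984218886991734
```

The toe is firm, with no give. Now the heel: from 184.5 down to about 98.

Call:
{"name": "send_rows", "arguments": {"rows": [{"x":0,"y":0,"z":0.06,"ax":0,"ay":0,"az":0,"jaw":-1},{"x":0,"y":0,"z":0.14,"ax":0,"ay":0,"az":0,"jaw":-1},{"x":0,"y":0,"z":0.22,"ax":0,"ay":0,"az":0,"jaw":-1},{"x":0,"y":0,"z":0.29,"ax":0,"ay":0,"az":0,"jaw":-1},{"x":0,"y":0,"z":0.34,"ax":0,"ay":0,"az":0,"jaw":-1},{"x":0,"y":0,"z":0.37,"ax":0,"ay":0,"az":0,"jaw":-1},{"x":0,"y":0,"z":0.385,"ax":0,"ay":0,"az":0,"jaw":-1},{"x":0,"y":0,"z":0.395,"ax":0,"ay":0,"az":0,"jaw":-1},{"x":0,"y":0,"z":0.4,"ax":0,"ay":0,"az":0,"jaw":-1},{"x":0,"y":0,"z":0.4,"ax":0,"ay":0,"az":0,"jaw":-1}]}}

```text
time: 22.85
tool_pos: [526.0, -215.5, 104.7]
tcp_rot: [-3.141, 0.0, -2.916]
contact_force: [-0.2, 0.4, -0.1]
grip_width: 0.9
finger_force: 0.0
```

Call:
{"name": "send_rows", "arguments": {"rows": [{"x":0,"y":0,"z":0.006,"ax":0,"ay":0,"az":0,"jaw":-1},{"x":0,"y":0,"z":0.012,"ax":0,"ay":0,"az":0,"jaw":-1},{"x":0,"y":0,"z":0.018,"ax":0,"ay":0,"az":0,"jaw":-1},{"x":0,"y":0,"z":0.023,"ax":0,"ay":0,"az":0,"jaw":-1},{"x":0,"y":0,"z":0.028,"ax":0,"ay":0,"az":0,"jaw":-1},{"x":0,"y":0,"z":0.031,"ax":0,"ay":0,"az":0,"jaw":-1},{"x":0,"y":0,"z":0.031,"ax":0,"ay":0,"az":0,"jaw":-1},{"x":0,"y":0,"z":0.031,"ax":0,"ay":0,"az":0,"jaw":-1},{"x":0,"y":0,"z":0.031,"ax":0,"ay":0,"az":0,"jaw":-1},{"x":0,"y":0,"z":0.031,"ax":0,"ay":0,"az":0,"jaw":-1}]}}

```text
time: 24.1
tool_pos: [526.0, -215.5, 100.2]
tcp_rot: [-3.141, 0.001, -2.916]
contact_force: [-4.9, 3.5, 14.2]
grip_width: 0.5
finger_force: 7.1
```

Call:
{"name": "send_rows", "arguments": {"rows": [{"x":0,"y":0,"z":0.002,"ax":0,"ay":0,"az":0,"jaw":-1},{"x":0,"y":0,"z":0.003,"ax":0,"ay":0,"az":0,"jaw":-1},{"x":0,"y":0,"z":0.003,"ax":0,"ay":0,"az":0,"jaw":-1},{"x":0,"y":0,"z":0.003,"ax":0,"ay":0,"az":0,"jaw":-1},{"x":0,"y":0,"z":0.003,"ax":0,"ay":0,"az":0,"jaw":-1},{"x":0,"y":0,"z":0.003,"ax":0,"ay":0,"az":0,"jaw":-1},{"x":0,"y":0,"z":0.003,"ax":0,"ay":0,"az":0,"jaw":-1},{"x":0,"y":0,"z":0.003,"ax":0,"ay":0,"az":0,"jaw":-1},{"x":0,"y":0,"z":0.003,"ax":0,"ay":0,"az":0,"jaw":-1},{"x":0,"y":0,"z":0.003,"ax":0,"ay":0,"az":0,"jaw":-1}]}}

```text
time: 25.35
tool_pos: [526.0, -215.5, 100.2]
tcp_rot: [-3.141, 0.001, -2.916]
contact_force: [-6.1, 4.1, 18.1]
grip_width: 0.3
finger_force: 9.1
```

Firm at 18 N, same height as the toe (100.2), so it does not rock. Rise and move away.

Call:
{"name": "send_rows", "arguments": {"rows": [{"x":0,"y":0,"z":-0.02,"ax":0,"ay":0,"az":0,"jaw":-1},{"x":0,"y":0,"z":-0.1,"ax":0,"ay":0,"az":0,"jaw":-1},{"x":0,"y":0,"z":-0.25,"ax":0,"ay":0,"az":0,"jaw":-1},{"x":0,"y":0,"z":-0.4,"ax":0,"ay":0,"az":0,"jaw":-1},{"x":0,"y":0,"z":-0.55,"ax":0,"ay":0,"az":0,"jaw":-1},{"x":0,"y":0.2,"z":-0.6,"ax":0,"ay":0,"az":0,"jaw":-1},{"x":0,"y":0.4,"z":-0.6,"ax":0,"ay":0,"az":0,"jaw":-1},{"x":0,"y":0.6,"z":-0.6,"ax":0,"ay":0,"az":0,"jaw":-1},{"x":0,"y":0.8,"z":-0.6,"ax":0,"ay":0,"az":0,"jaw":-1},{"x":0,"y":0.8,"z":-0.6,"ax":0,"ay":0,"az":0,"jaw":-1}]}}

```text
time: 26.6
tool_pos: [489.8, -57.4, 218.6]
tcp_rot: [3.141, 0.001, -2.913]
contact_force: [-1.1, 0.5, -0.8]
grip_width: 0.1
finger_force: 0.0
```

Call:
{"name": "send_rows", "arguments": {"rows": [{"x":0,"y":0,"z":0,"ax":0,"ay":0,"az":0,"jaw":-1},{"x":0,"y":0,"z":0,"ax":0,"ay":0,"az":0,"jaw":-1},{"x":0,"y":0,"z":0,"ax":0,"ay":0,"az":0,"jaw":-1},{"x":0,"y":0,"z":0,"ax":0,"ay":0,"az":0,"jaw":-1},{"x":0,"y":0,"z":0,"ax":0,"ay":0,"az":0,"jaw":-1},{"x":0,"y":0,"z":0,"ax":0,"ay":0,"az":0,"jaw":-1},{"x":0,"y":0,"z":0,"ax":0,"ay":0,"az":0,"jaw":-1},{"x":0,"y":0,"z":0,"ax":0,"ay":0,"az":0,"jaw":-1},{"x":0,"y":0,"z":0,"ax":0,"ay":0,"az":0,"jaw":-1},{"x":0,"y":0,"z":0,"ax":0,"ay":0,"az":0,"jaw":-1}]}}

```text
time: 27.85
tool_pos: [490.2, -59.5, 217.7]
tcp_rot: [3.142, 0.0, -2.916]
contact_force: [-0.7, 0.7, 0.5]
grip_width: 0.7
finger_force: 0.0
```

Run:
```python
from mv import *
grab('side','s4')
P=np.load('s4.npz')['W'][250:440,210:400].reshape(-1,3)
x=frame(102.9,0)[0].as_matrix()[:,1];y=np.cross([0,0,1],x);o=np.array([536.4,-261.3,22])
B=np.stack([(P-o)@x,(P-o)@y,P[:,2]-22],1)
Q=B[(abs(B[:,2]-78)<6)&(abs(B[:,1])<60)&(abs(B[:,0])<75)]
A=np.c_[Q[:,:2],np.ones(len(Q))];print(np.linalg.lstsq(A,Q[:,2],rcond=None)[0],cv2.minAreaRect(Q[:,:2].astype(np.float32)))
```

```text
[ 0.0237 -0.0066 78.0676] ((-0.5973243713378906, 1.4798393249511719), (123.79840087890625, 91.54432678222656), 0.03312160447239876)
```

View pics/s4.png

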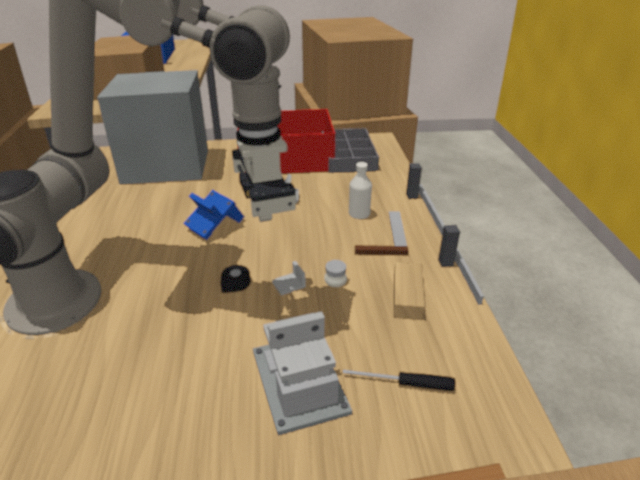

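The picture shows the bracket standing on the fixture at (300,350), unmoved. The other things are in place and the arm is clear.

```bash
python3 -c "
from plant import bot
print(bot.close_job())"
```

```text
the job is handed in; nothing more can be done
None
```

The bracket stands level and released on both pads, it did not rock when pressed over the foot (11 N) and the leg (18 N), and the job was handed in at about 28 s with the arm clear; no verdict was returned.

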